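Hold the clamp plate over its base for bolting

TASK

Get the strip clamp ready for a workmate to start its two bolts: take the thin steel rod out of the wooden stand and push it into the clamp base's larger hole, all the way down until the stiff ejector pad inside bottoms out, and let it go. Then pick up the clamp plate by its upright rib and hold it level over the base, hovering about a centimetre above it and touching neither base nor rod, with the rod standing up through the plate's largest hole and each threaded hole fully in view through the bolt hole above it. Finish while still holding the plate steady there, and leave the other things on the bench where they are.

Things in the scene. Friction and masses are not known exactly. Their poses are not given: they have to be found in the camera images.
- clamp_base: the clamp base, fixed to the bench: a steel block 165 x 70 mm on a dark foot 190 x 90 x 10 mm; flat top face 55 mm above the bench. Origin: centre of the underside, on the bench; x along the block's length, z up. The large hole (bore) is nearer the +x end. Its yaw lies within 0.4 rad of the robot's x axis
- base_bore (a point): centre of the mouth of the base's large hole, on the top face, 36 mm from the middle towards +x: 14 mm across, straight, vertical
- base_thread_a (a point): centre of the mouth of the threaded hole at the base's -x end, on the top face, 64 mm from the middle: 9 mm across
- base_thread_b (a point): centre of the mouth of the threaded hole at the base's +x end, on the top face, 64 mm from the middle: 9 mm across
- ejector (a joint): travel of the ejector pad inside the bore, m: 0 = raised (pad 25 mm below the mouth), 0.017 = bottomed (pad 42 mm below the mouth). It may start up to 0.004 down. Pushing it down takes about 4 N (stiff friction, no spring): it stays where it is left, and the rod's own weight does not move it
- rod: the locating rod: plain steel, 10 mm diameter, 90 mm long, with a chamfered foot, about 55 g. Origin: centre of its lower end, z along it to the top. It starts upright in the middle hole of the stand, standing 65 mm out of it; pushed home in the base it stands 48 mm above the base's top face
- rod_stand: the stand, fixed: a dark wooden block 60 x 100 x 40 mm with three holes in its top, the rod in the middle one (25 mm deep). Origin: centre of its underside, on the bench. The stand and the plate start on opposite sides of the base, either way round
- clamp_plate: the clamp plate: flat aluminium 160 x 70 x 8 mm, about 0.27 kg, starts lying on the bench. Origin: centre of its underside; x along its length, z up. A solid upright rib in the middle of its top is the grip: 30 mm long along x, 12 mm thick in y, from 8 to 53 mm above the underside. Two bolt holes near the ends and one larger rod hole between the rib and the +x end, all through. Its +x end starts pointing away from the robot (yaw within 0.6 rad), as the base's does
- plate_hole_a (a point): centre of the plate's bolt hole at its -x end, on the underside, 64 mm from the middle: 16 mm across; belongs over base_thread_a
- plate_hole_b (a point): centre of the plate's bolt hole at its +x end, on the underside, 64 mm from the middle: 16 mm across; belongs over base_thread_b
- plate_rod_hole (a point): centre of the plate's rod hole, on the underside, 36 mm from the middle towards +x: 26 mm across; the rod comes up through it
- thread_cone: bystander: a cone of pale thread, 68 mm wide, 110 mm high, upright; origin under its centre
- vial: bystander: a small glass bottle with black cap, 32 mm wide, 65 mm high, upright; origin under its centre
- weight_big: bystander: a dark steel weight, 54 mm wide, 53 mm high with its knob; origin under its centre
- weight_small: bystander: a dark steel weight, 40 mm wide, 47 mm high with its knob; origin under its centre
- spool_cup: bystander: a small open steel cup, 52 mm wide, 40 mm high; origin under its centre
- screwdriver: bystander: a screwdriver 170 mm long with wooden handle, lying; origin under it, x along it
- glue_brush: bystander: a brush 160 mm long, lying; origin under it, x along it
There are look-alikes about, which are no part of the job. Leave any turquoise look-alike of the clamp_plate alone.

How it is judged (in metres and radians):
On the way:
1. the rod stands in the bore with the ejector pad pushed down to its stop, and has been let go (z of rod in the frame of clamp_base below 0.0165 m and horizontal distance between rod and base_bore below 0.004 m and angle between rod's own z axis and vertical below 0.15 rad and value of joint ejector above 0.0135 m and contact force between rod and the fingers below 0.05 N), for 0.2 s.
At the end, for the whole second after the job is handed in: Rod let go in the bore, foot at least 38.5 mm down, ejector down at least 13.5 mm. Plate held by the fingers, still (under 0.02 m/s), level within 0.1 rad, each bolt hole within 4 mm horizontally of its threaded hole, underside 3 to 20 mm above the base, touching neither base nor rod (all of step 1 and horizontal distance between plate_hole_a and base_thread_a below 0.004 m and horizontal distance between plate_hole_b and base_thread_b below 0.004 m and z of plate_hole_a in the frame of clamp_base between 0.058 and 0.075 m and z of plate_hole_b in the frame of clamp_base between 0.058 and 0.075 m and angle between clamp_plate's own z axis and vertical below 0.1 rad and contact force between clamp_plate and clamp_base below 0.05 N and contact force between clamp_plate and rod below 0.05 N and contact force between clamp_plate and the fingers above 1 N and linear speed of clamp_plate below 0.02 m/s); the arm keeps its last pose, push and grip.
It fails at once if a bystander is knocked over or shifted by more than 30 mm (distance of any of thread_cone, vial, weight_big, weight_small, spool_cup, screwdriver, glue_brush from where it was at the start of the episode above 0.03 m or angle between any of thread_cone, vial, weight_big, weight_small, spool_cup's own z axis and vertical above 0.6 rad).
It also fails if it takes over 67 s, if anything falls off the work surface, if the arm or the gripper's body presses on something with over 40 N, if the wrist force passes 120 N, or if a joint passes its speed limit or range.

ROBOT

A 6-joint arm with a two-finger parallel gripper is mounted at the origin on the work surface. World frame = base frame: x ahead of the robot, y to its left, z up, the work surface at z = 0. Lengths are in mm, angles in rad, forces in N, time in s.
With the tool pointing down it reaches from about 400 to 925 mm from the base axis. Payload 12.5 kg.
Tool frame: the origin (TCP) lies at the very end of the fingers, on their centre line; the grasp point (between the pads) lies 19 mm behind it; z points along the fingers, y is the direction in which the jaws open and shut (so a half turn about z gives the same grasp; the last joint's range is limited). The gripper opens to 95 mm and grips with 3 to 60 N. Pads are 20 mm wide; open, the fingers measure 119 mm over their backs; the gripper's body (75 mm by 180 mm) begins 59 mm behind the grasp point.
Start: joints at [1.112, 0.491, 1.559, -0, 1.092, -0.106], TCP at [215.938, 586.53, 214.661] pointing down, gripper open.
Joint ranges: [-3.1, 3.1], [-0.84, 2.19], [0.05, 2.79], [-1.13, 4.28], [0.06, 2.93], [-2.69, 2.69]. Speed limits (rad/s): [2.22, 2.22, 2.79, 3.14, 3.14, 3.14].

INTERFACE

Orientations are given as [roll, pitch, yaw] about the fixed x, y, z axes, in that order (R = Rz(yaw) Ry(pitch) Rx(roll)).
In Python, from cell import env gives the robot as it stands. The module is installed in compiled form; this text tells all that it offers.
- The arm moves only by the tool arm_command, never from a script. Its argument "deltas" is a list that holds one entry, the list of rows, each a list of 5 numbers: the closure, from 0 (fully open) to 1 (shut), then the shift along the world's x, y, z as a fraction of full scale, then the turn about the world's z as a fraction of full scale. In form: [[[grip, dx, dy, dz, twist], ...]]. A call has 1 to 12 rows; each row shifts and turns the pose as measured when the row begins; what a row does not reach is not made up. Full scale, the value 1, is 100 mm for a shift and pi/4 rad for a turn. A row lasts 1/12 s, in which the tool goes at most 41.7 mm and 7.16 degrees, less where a joint would pass 70% of its speed; a pose out of reach is approached as far as the arm can. A call with a number of a shift or a turn outside -1 to 1 is refused whole. A call with a gripper value outside its range is refused whole. The fingers move at their own pace and stop on an object; the grip force is fixed at half the most. Time passes only in rows, so rows that do not move let the fingers close. It gives the time, the measured TCP pose, the force and the opening at its end, in the units of the state.
- env.state(): the state, without advancing time (a new reading comes with each control period).
- env.read_camera(name): name is "side" or "top" or "wrist"; returns a dict with "frame" (384x512x3 uint8, red, green, blue), "fx", "fy", "cx", "cy" (pixels), "R" (3x3) and "t" (3): a world point X has camera coordinates R X + t; the wrist camera has in their place "tool_from_camera" (4x4, takes a point from camera to tool coordinates, whose origin is the TCP and whose axes are the flange's). Camera axes: x right, y down, z forward; pixel columns grow to the right and rows downward; lengths in mm; the calibration is good to about 2 mm. A picture is of the moment at which its call begins: read the wrist's pose just before it. There is no depth.
- env.job_done(): hands the job in, once; it reports no verdict.
The state is a dict: "t": time; "joints": joint angles; "qvel": joint speeds; "tau": joint torques, N m; "eef_pos": TCP position; "tcp_rot": TCP orientation; "ft_force": force on the tool from outside, world axes, zero at the start; "moment": the same for the moment, N m; "opening": opening from 0.0 (shut) to 1.0 (fully open).
Only numpy, scipy, OpenCV 4.12 (cv2) and the standard library are available. Lean on these libraries where they do the work, as an engineer would, in place of code of your own. Each camera call takes 0.05 s, during which the arm holds its last target.

## Working session

There is one attempt and no reset: what is moved stays moved. The work goes in short steps, Python scripts to look and compute and a tool call to move; the robot and the scene stay as the last step left them, time stands still between calls to the robot, and variables do not carry over. Pictures are saved under pics/ and viewed, and the job is handed in when it is done.

Besides the shell and the picture viewer there is one more tool, called by a JSON object that holds its "api" and its "payload". arm_command: Moves the arm, as the interface text tells. Its arguments: {"type":"object","properties":{"deltas":{"type":"array","items":{"type":"array","items":{"type":"array","items":{"type":"number","minimum":-1,"maximum":1}}}}},"required":["deltas"]}

```bash
mkdir -p pics; python3 - <<'E'
from cell import env
import cv2
print(env.state())
for n in ("side","top","wrist"):
    d=env.read_camera(n); cv2.imwrite(f"pics/{n}0.png",d["frame"][:,:,::-1])
    print(n,{k:v for k,v in d.items() if k!="frame"})
E
```

```text
{'t': 0.0, 'joints': array([ 1.11238341e+00,  4.91548636e-01,  1.55943313e+00, -1.17129913e-05,
        1.09170181e+00, -1.05590019e-01]), 'qvel': array([-0.0012775 , -0.00105524,  0.00104403, -0.00133297, -0.00120277,
        0.00138848]), 'tau': array([ 3.82695162e-04, -6.12668824e+01, -2.58185220e+01,  6.92812004e-02,
        4.83043666e-02, -9.42753331e-05]), 'eef_pos': array([215.83768141, 586.29601408, 214.07415406]), 'tcp_rot': array([-3.14050671e+00, -1.04646534e-04,  2.78877511e+00]), 'ft_force': array([ 0.12779367, -0.01009248,  0.23216597]), 'moment': array([ 0.03109482, -0.04285208, -0.04873577]), 'opening': 0.9982907901064537}
side {'fx': 499.0203373856503, 'fy': 499.0203373856503, 'cx': 263.0641264577263, 'cy': 190.4109500414997, 'R': array([[ 0.9968275 , -0.0765751 , -0.02170705],
       [-0.06849139, -0.68635049, -0.72403863],
       [ 0.04054468,  0.72322836, -0.68941777]]), 't': array([-469.35267161,   96.46664344, 1714.95913918])}
top {'fx': 350.7374654942331, 'fy': 350.7374654942331, 'cx': 258.22040628668515, 'cy': 202.1179709819884, 'R': array([[ 0.02243818, -0.99961799,  0.01613701],
       [-0.9876114 , -0.02467035, -0.15496807],
       [ 0.15530698, -0.0124599 , -0.98778768]]), 't': array([   5.28639937,  454.01953351, 1098.14124403])}
wrist {'fx': 312.1431587838417, 'fy': 312.1431587838417, 'cx': 254.37079120291966, 'cy': 189.19131400858674, 'tool_from_camera': array([[-1.46890699e-04, -9.68124480e-01, -2.50469498e-01,
         7.15341646e+01],
       [ 9.99999985e-01, -1.64435738e-04,  4.91220174e-05,
        -5.90459191e-02],
       [-8.87423644e-05, -2.50469488e-01,  9.68124490e-01,
        -1.69758166e+02],
       [ 0.00000000e+00,  0.00000000e+00,  0.00000000e+00,
         1.00000000e+00]])}
```

View pics/top0.png

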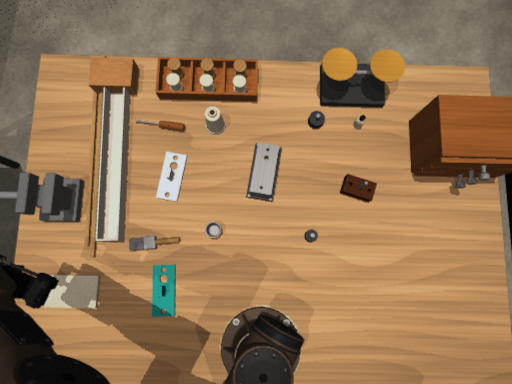

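View pics/side0.png

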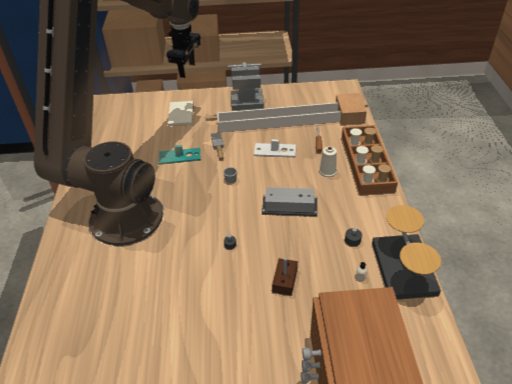

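View pics/wrist0.png

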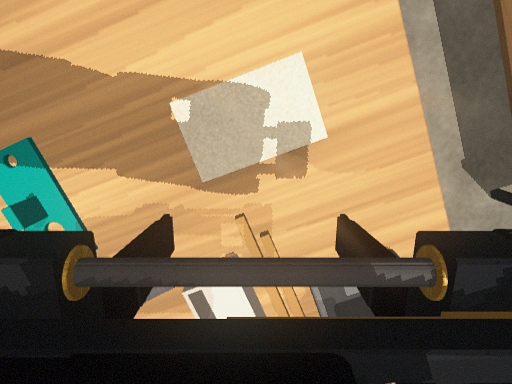

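```bash
cat > h.py <<'E'
import numpy as np, cv2
from scipy.spatial.transform import Rotation as Ro
from cell import env
def ray(d,u,v,st=None):
    c=np.array([(u-d["cx"])/d["fx"],(v-d["cy"])/d["fy"],1.0])
    if "R" in d: return -d["R"].T@d["t"], d["R"].T@c
    T=d["tool_from_camera"]; Rt=Ro.from_euler("xyz",st["tcp_rot"]).as_matrix()
    return Rt@T[:3,3]+st["eef_pos"], Rt@T[:3,:3]@c
def onz(d,u,v,z,st=None):
    o,r=ray(d,u,v,st); return o+r*(z-o[2])/r[2]
def tri(rs):
    A=np.zeros((3,3));b=np.zeros(3)
    for o,r in rs:
        r=r/np.linalg.norm(r);P=np.eye(3)-np.outer(r,r);A+=P;b+=P@o
    x=np.linalg.solve(A,b)
    res=[np.linalg.norm((np.eye(3)-np.outer(r,r)/(r@r))@(x-o)) for o,r in rs]
    return x,res
def proj(d,X,st=None):
    X=np.asarray(X,float)
    if "R" in d: c=d["R"]@X+d["t"]
    else:
        Rt=Ro.from_euler("xyz",st["tcp_rot"]).as_matrix();T=d["tool_from_camera"]
        c=T[:3,:3].T@(Rt.T@(X-st["eef_pos"])-T[:3,3])
    return np.array([d["cx"]+d["fx"]*c[0]/c[2],d["cy"]+d["fy"]*c[1]/c[2]])
def crop(d,u0,v0,w,h,s,fn):
    cv2.imwrite("pics/"+fn,cv2.resize(d["frame"][v0:v0+h,u0:u0+w,::-1],None,fx=s,fy=s,interpolation=cv2.INTER_CUBIC))
E
python3 - <<'E'
from h import *
t=env.read_camera("top"); s=env.read_camera("side")
crop(t,140,130,260,100,3,"tc.png"); crop(s,200,110,160,190,3,"sc.png")
for n,u,v,z in [("plate",171,176,8),("base",265,172,55),("stand",359,188,40),("tealpl",164,290,8),("cone",214,120,50),("cup",214,230,40),("wsm",311,236,40),("wbig",316,120,40),("vial",360,122,50),("brush",155,243,10),("sd",160,125,10)]:
    print(n,onz(t,u,v,z).round())
E
```

```text
plate [539. 309.   8.]
base [549.  -3.  55.]
stand [ 508. -311.   40.]
tealpl [168. 308.   8.]
cone [722. 168.  50.]
cup [360. 154.  40.]
wsm [ 348. -154.   40.]
wbig [ 736. -171.   40.]
vial [ 729. -316.   50.]
brush [316. 346.  10.]
sd [715. 356.  10.]
```

View pics/tc.png

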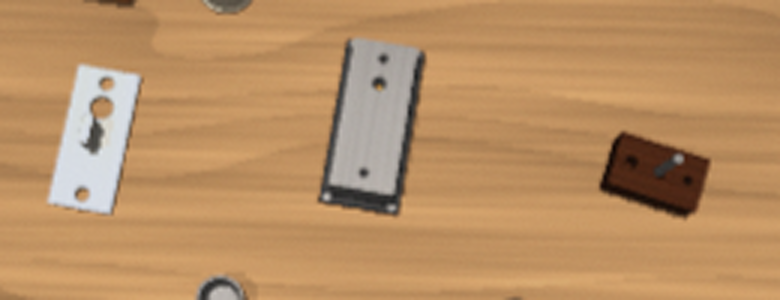

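View pics/sc.png

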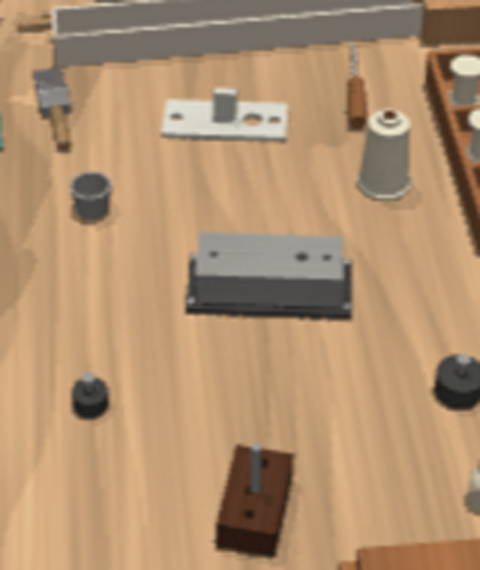

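```bash
python3 - <<'E'
from h import *
t=env.read_camera("top"); s=env.read_camera("side")
f=lambda u,v:(140+u/3,130+v/3)
g=lambda u,v:(200+u/3,110+v/3)
def P(p,q): return tri([ray(t,*f(*p)),ray(s,*g(*q))])
for n,p,q in [("pa",(82,193),(176,116)),("pr",(101,107),(253,119)),("pb",(106,82),(274,119)),
 ("ta",(363,172),(213,254)),("bore",(378,84),(302,257)),("tb",(383,58),(327,257)),("rodtip",(678,158),(255,446)),("rodfoot",(658,175),(256,490))]:
    x,r=P(p,q); print(n,x.round(1),np.round(r,1))
pts=[onz(t,*f(*p),8)for p in[(82,193),(106,82)]]; d=pts[1]-pts[0]; print("pyaw",np.arctan2(d[1],d[0]))
pts=[onz(t,*f(*p),55)for p in[(363,172),(383,58)]]; d=pts[1]-pts[0]; print("byaw",np.arctan2(d[1],d[0]))
print("cab",tri([ray(t,410,175),ray(s,314,372)]), onz(t,409,125,200),onz(t,410,178,200),onz(s,312,350,0),onz(s,321,297,200))
E
```

```text
pa [476.9 315.6  14.1] [1.3 1.3]
pr [575.7 301.3  11.9] [2. 2.]
pb [603.3 297.   13.4] [1.2 1.2]
ta [499.1   8.6  57.5] [0.9 0.9]
bore [597.9  -5.4  56.1] [2.2 2.2]
tb [626.  -10.2  58.2] [1.7 1.7]
rodtip [ 511.7 -311.6  108.7] [0.9 0.9]
rodfoot [ 510.6 -311.9   38.9] [3.7 3.7]
pyaw -0.14779667823123663
byaw -0.1492000272403626
cab (array([ 581.78006106, -548.73368414, -109.56091631]), [np.float64(10.78907832419313), np.float64(10.789078324192937)]) [ 663.15018269 -410.39146308  200.        ] [ 507.01975363 -406.25351875  200.        ] [ 561.53996957 -542.39776737    0.        ] [ 579.2758495  -511.27020645  200.        ]
```

```bash
python3 - <<'E'
from h import *
t=env.read_camera("top"); s=env.read_camera("side")
a=cv2.resize(t["frame"][80:210,340:512,::-1],None,fx=3,fy=3); b=cv2.resize(s["frame"][240:384,290:430,::-1],None,fx=2.7,fy=2.7)
h=max(a.shape[0],b.shape[0]); o=np.zeros((h,a.shape[1]+b.shape[1],3),np.uint8); o[:a.shape[0],:a.shape[1]]=a;o[:b.shape[0],a.shape[1]:]=b
o=cv2.resize(o,None,fx=.85,fy=.85);cv2.imwrite("pics/cab.png",o);print(o.shape)
E
```

```text
(332, 760, 3)
```

View pics/cab.png

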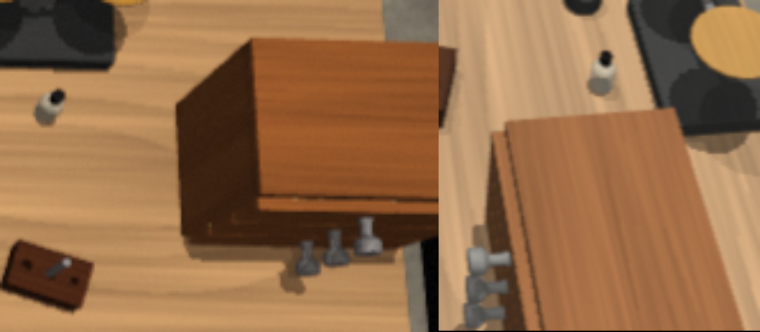

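```bash
python3 - <<'E'
from h import *
t=env.read_camera("top")
print(onz(t,409.4,120,0),onz(t,411.8,173,0))
E
```

```text
[ 7.62213346e+02 -5.04875415e+02 -2.27373675e-13] [ 572.63450531 -504.60261923    0.        ]
```

{"api": "arm_command", "payload": {"deltas": [[[0, 0.3, -0.28, 0.02, 0.026], [0, 0.3, -0.28, 0.02, 0.026], [0, 0.3, -0.28, 0.02, 0.026], [0, 0.3, -0.28, 0.02, 0.026], [0, 0.3, -0.28, 0.02, 0.026], [0, 0.3, -0.28, 0.02, 0.026], [0, 0.3, -0.28, 0.02, 0.026], [0, 0.3, -0.28, 0.02, 0.026], [0, 0.3, -0.28, 0.02, 0.026], [0, 0.3, -0.28, 0, 0.026], [0, 0, 0, 0, 0], [0, 0, 0, 0, 0]]]}}

```text
t: 1.5
eef_pos: [520.5, 296.9, 233.4]
tcp_rot: [3.14, 0.002, 3.008]
ft_force: [0.3, -0.2, -0.1]
opening: 0.999
```

```bash
cat > w.py <<'E'
import sys
from h import *
st=env.state(); d=env.read_camera("wrist")
n=sys.argv[1]
cv2.imwrite(f"pics/{n}.png",d["frame"][:,:,::-1])
np.savez(f"{n}.npz",frame=d["frame"],fx=d["fx"],fy=d["fy"],cx=d["cx"],cy=d["cy"],tool_from_camera=d["tool_from_camera"],eef_pos=st["eef_pos"],tcp_rot=st["tcp_rot"])
print(st["t"],st["eef_pos"].round(1),st["tcp_rot"].round(4),st["qvel"].round(3))
E
python3 w.py w1
```

```text
1.5 [520.5 296.9 233.4] [3.1397e+00 2.0000e-03 3.0081e+00] [-0.064  0.014 -0.023 -0.016  0.    -0.044]
```

View pics/w1.png

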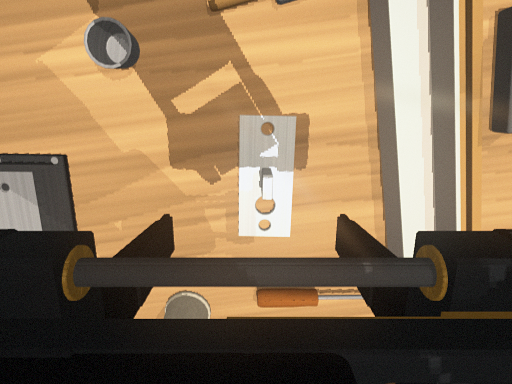

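{"api": "arm_command", "payload": {"deltas": [[[0, 0.01, -0.38, 0, 0], [0, 0.01, -0.38, 0, 0], [0, 0.01, -0.38, 0, 0], [0, 0.01, -0.38, 0, 0], [0, 0.01, -0.38, 0, 0], [0, 0.01, -0.38, 0, 0], [0, 0.01, -0.38, 0, 0], [0, 0.01, -0.36, 0, 0], [0, 0, 0, 0, 0], [0, 0, 0, 0, 0], [0, 0, 0, 0, 0]]]}}

```text
t: 2.47
eef_pos: [521.1, -4.2, 233.6]
tcp_rot: [3.138, 0.003, 3.025]
ft_force: [-0.6, 0.1, 0.3]
opening: 1.003
```

```bash
python3 w.py w2
```

```text
2.4667 [521.1  -4.2 233.6] [3.1384e+00 2.9000e-03 3.0250e+00] [ 0.02  -0.007  0.009  0.005 -0.001  0.016]
```

View pics/w2.png

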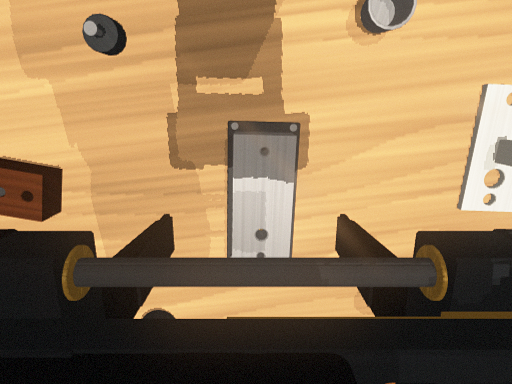

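{"api": "arm_command", "payload": {"deltas": [[[0, 0.3, 0, 0, 0], [0, 0.3, 0, 0, 0], [0, 0, 0, 0, 0], [0, 0, 0, 0, 0]]]}}

```text
t: 2.85
eef_pos: [582.2, 3.8, 233.9]
tcp_rot: [3.138, 0.002, 3.034]
ft_force: [-0.3, -0.7, 0.2]
opening: 1.002
```

```bash
python3 w.py w3; python3 - <<'E'
import cv2
a=cv2.imread("pics/w2.png")[110:265,210:320];b=cv2.imread("pics/w3.png")[60:215,210:320]
cv2.imwrite("pics/w23.png",cv2.resize(cv2.hconcat([a,b]),None,fx=3.5,fy=3.5,interpolation=2))
E
```

```text
2.85 [582.2   3.8 233.9] [3.1377e+00 2.4000e-03 3.0336e+00] [ 0.037  0.035 -0.048  0.005  0.003  0.012]
```

View pics/w23.png

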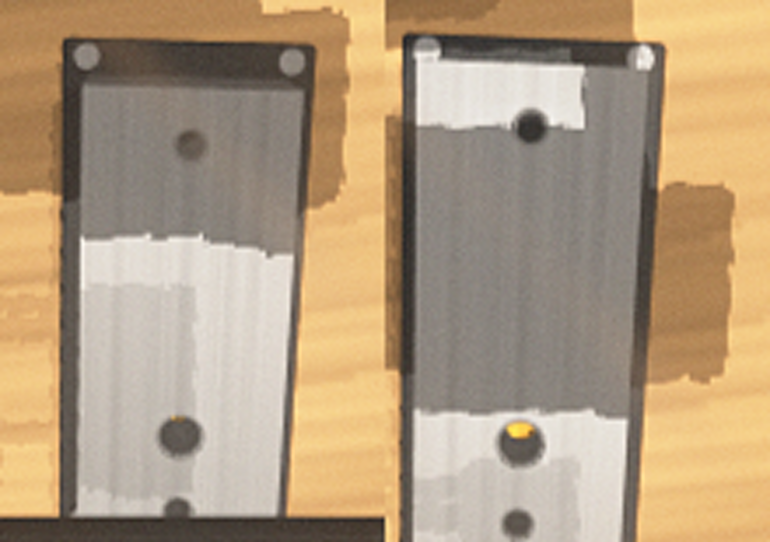

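```bash
cat >> h.py <<'E'
def ld(n):
    z=np.load(n+".npz"); d={k:z[k] for k in z.files}; return d
E
python3 - <<'E'
from h import *
a,b=ld("w2"),ld("w3")
q=lambda x,y,s,o:((x+.5)/s-.5+o[0],(y+.5)/s-.5+o[1])
A={"ta":q(191,145,3.5,(210,110)),"bore":q(180,436,3.5,(210,110))}
B={"ta":q(145,126,3.5,(210,60)),"bore":q(136,443,3.5,(210,60)),"tb":q(132,524,3.5,(210,60))}
for k in A: x,r=tri([ray(a,*A[k],a),ray(b,*B[k],b)]); print(k,x.round(1),np.round(r,2))
for k in A: print(k,onz(a,*A[k],55,a).round(1))
for k in B: print(k,onz(b,*B[k],55,b).round(1))
p={k:onz(b,*B[k],55,b) for k in B}; d=p["tb"]-p["ta"]; print(np.linalg.norm(d),np.arctan2(d[1],d[0]))
E
```

```text
ta [498.   10.4  53.6] [0.08 0.08]
bore [597.9  -4.   51.9] [0.19 0.19]
ta [497.8  10.5  55. ]
bore [596.6  -4.1  55. ]
ta [498.1  10.3  55. ]
bore [597.1  -3.7  55. ]
tb [624.8  -8.1  55. ]
128.02267058439816 -0.14487819515235784
```

{"api": "arm_command", "payload": {"deltas": [[[0, -0.09, -0.36, 0, -0.007], [0, -0.09, -0.36, 0, -0.007], [0, -0.09, -0.36, 0, -0.007], [0, -0.09, -0.36, 0, -0.007], [0, -0.09, -0.36, 0, -0.007], [0, -0.09, -0.36, 0, -0.007], [0, -0.09, -0.36, 0, -0.007], [0, -0.09, -0.36, 0, -0.007], [0, -0.05, -0.24, 0, 0], [0, 0, 0, 0, 0], [0, 0, 0, 0, 0], [0, 0, 0, 0, 0]]]}}

```text
t: 3.9
eef_pos: [494.5, -306.3, 234.7]
tcp_rot: [3.136, 0.001, 3.005]
ft_force: [-0.7, 0.9, -0.6]
opening: 0.998
```

```bash
python3 w.py w4
```

```text
3.9 [ 494.5 -306.3  234.7] [3.1360e+00 5.0000e-04 3.0045e+00] [ 0.012 -0.011  0.017  0.005  0.001  0.009]
```

View pics/w4.png

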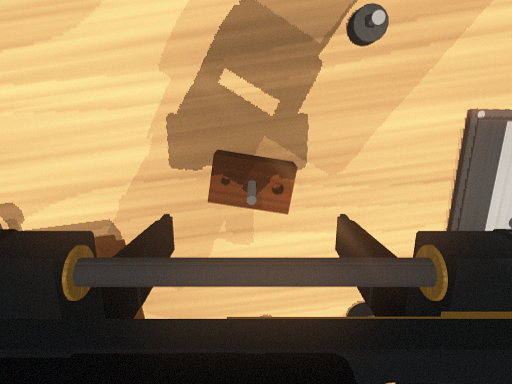

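```bash
python3 - <<'E'
from h import *
a=ld("w4")
crop(a,200,140,110,85,6,"w4c.png")
print(onz(a,251,200,105,a),onz(a,252,184,40,a))
E
```

```text
[ 511.17978233 -311.03069259  105.        ] [ 510.5586424  -310.03433586   40.        ]
```

View pics/w4c.png

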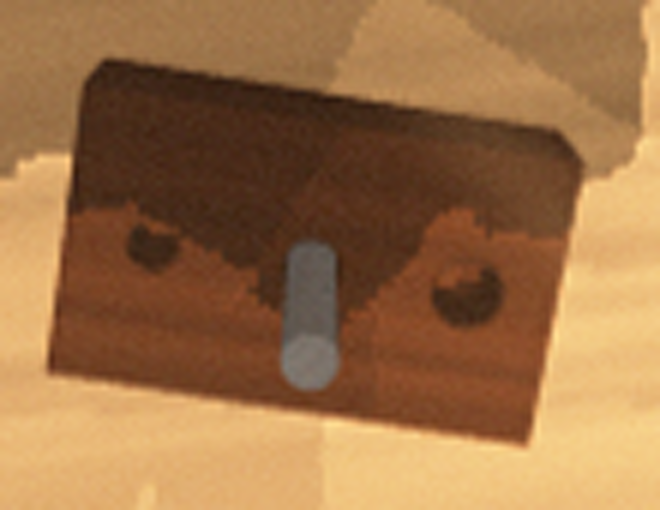

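{"api": "arm_command", "payload": {"deltas": [[[0, 0.08, -0.02, -0.33, -0.005], [0, 0.08, -0.02, -0.33, -0.005], [0, 0, 0, -0.33, 0], [0, 0, 0, 0, 0], [0, 0, 0, 0, 0]]]}}

```text
t: 4.37
eef_pos: [514.0, -302.9, 136.3]
tcp_rot: [3.138, 0.006, 3.005]
ft_force: [0.6, -0.1, 1.5]
opening: 0.999
```

```bash
python3 w.py w5; python3 -c "
from h import *
a=ld('w5');crop(a,190,100,130,150,4,'w5c.png')"
```

```text
4.3667 [ 514.  -302.9  136.3] [3.1383 0.0057 3.0052] [ 0.024  0.031  0.044  0.001 -0.022  0.005]
```

View pics/w5c.png

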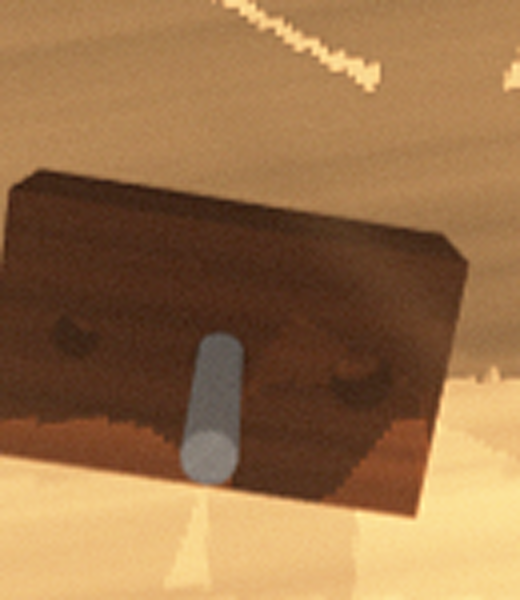

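```bash
python3 - <<'E'
from h import *
a,b=ld("w4"),ld("w5")
print(tri([ray(a,251.2,199.9,a),ray(b,241.9,214.1,b)]))
print(onz(b,241.9,214.1,105,b)); print(onz(b,190+222/4,100+345/4,40,b))
E
```

```text
(array([ 511.74098943, -310.91320759,  102.83383346]), [np.float64(0.0037847036516742787), np.float64(0.003784703651564891)])
[ 510.99950228 -310.72360157  105.        ]
[ 508.19420225 -309.41900309   40.        ]
```

{"api": "arm_command", "payload": {"deltas": [[[0, -0.03, -0.08, 0, -0.01], [0, 0, 0, 0, 0]]]}}

```text
t: 4.58
eef_pos: [511.7, -310.7, 139.5]
tcp_rot: [3.14, 0.008, 2.999]
ft_force: [-0.8, -0.3, 0.6]
opening: 1.002
```

{"api": "arm_command", "payload": {"deltas": [[[0, 0, 0, -0.25, 0], [0, 0, 0, -0.25, 0], [0, 0, 0, -0.18, 0], [0, 0, 0, 0, 0], [0, 0, 0, 0, 0]]]}}

```text
t: 5.0
eef_pos: [514.4, -314.4, 79.1]
tcp_rot: [-3.136, 0.022, 2.997]
ft_force: [0.1, -0.1, 0.8]
opening: 0.999
```

{"api": "arm_command", "payload": {"deltas": [[[0, -0.03, 0.03, -0.08, 0], [0, 0, 0, 0, 0], [0, 0, 0, 0, 0]]]}}

```text
t: 5.25
eef_pos: [512.3, -312.4, 74.5]
tcp_rot: [-3.133, 0.026, 2.997]
ft_force: [-0.6, -0.3, 0.2]
opening: 1.002
```

{"api": "arm_command", "payload": {"deltas": [[[0, -0.01, 0.015, -0.04, 0], [0, 0, 0, 0, 0], [0.5, 0, 0, 0, 0], [1, 0, 0, 0, 0], [1, 0, 0, 0, 0], [1, 0, 0, 0, 0], [1, 0, 0, 0, 0]]]}}

```text
t: 5.83
eef_pos: [512.0, -311.2, 72.6]
tcp_rot: [-3.131, 0.029, 2.997]
ft_force: [-0.1, -0.9, 0.1]
opening: 0.707
```

{"api": "arm_command", "payload": {"deltas": [[[1, 0, 0, 0, 0], [1, 0, 0, 0, 0], [1, 0, 0, 0, 0], [1, 0, 0, 0, 0], [1, 0, 0, 0, 0], [1, 0, 0, 0, 0], [1, 0, 0, 0, 0], [1, 0, 0, 0, 0]]]}}

```text
t: 6.5
eef_pos: [512.0, -311.2, 72.4]
tcp_rot: [-3.132, 0.029, 2.997]
ft_force: [-0.4, -0.3, -0.6]
opening: 0.144
```

{"api": "arm_command", "payload": {"deltas": [[[1, 0, 0, 0, 0], [1, 0, 0, 0, 0], [1, 0, 0, 0, 0], [1, 0, 0, 0, 0]]]}}

```text
t: 6.83
eef_pos: [512.0, -311.3, 72.4]
tcp_rot: [-3.132, 0.029, 2.997]
ft_force: [0.6, 0.9, 0.6]
opening: 0.097
```

{"api": "arm_command", "payload": {"deltas": [[[1, 0, 0, 0.1, 0], [1, 0, 0, 0.2, 0], [1, 0, 0, 0.2, 0], [1, 0, 0, 0.2, 0], [1, 0, 0, 0.1, 0], [1, 0, 0, 0, 0], [1, 0, 0, 0, 0]]]}}

```text
t: 7.42
eef_pos: [511.6, -310.9, 157.9]
tcp_rot: [-3.132, 0.029, 2.997]
ft_force: [-0.0, 0.5, -0.6]
opening: 0.096
```

```bash
python3 w.py w6
```

```text
7.4167 [ 511.6 -310.9  157.9] [-3.1318  0.0289  2.9967] [ 0.    -0.015 -0.007 -0.001  0.008 -0.   ]
```

View pics/w6.png

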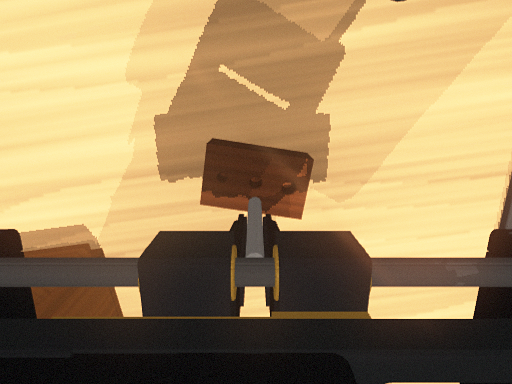

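```bash
python3 - <<'E'
from h import *
a=ld("w6"); crop(a,225,180,60,80,6,"w6c.png"); print(onz(a,255,199.5,100.5,a))
print(proj(a,[511.2,-310.9,100.5],a))
E
```

```text
[ 508.56210963 -310.29957453  100.5       ]
[254.71891067 202.8736227 ]
```

View pics/w6c.png

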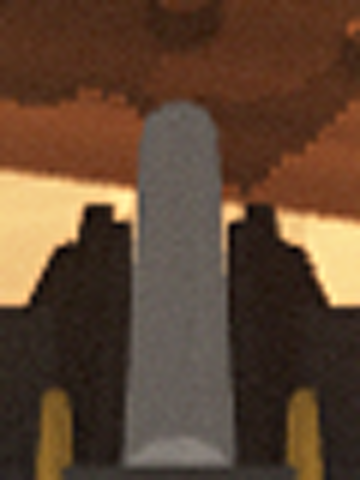

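{"api": "arm_command", "payload": {"deltas": [[[1, 0.04, 0.15, 0, 0], [1, 0.08, 0.29, 0, 0], [1, 0.08, 0.29, 0, 0], [1, 0.08, 0.29, 0, 0], [1, 0.08, 0.29, 0, 0], [1, 0.08, 0.29, 0, 0], [1, 0.08, 0.29, 0, 0], [1, 0.08, 0.29, 0, 0], [1, 0.08, 0.29, 0, 0], [1, 0.08, 0.29, 0, 0], [1, 0.04, 0.15, 0, 0], [1, 0, 0, 0, 0]]]}}

```text
t: 8.47
eef_pos: [587.9, -6.4, 143.2]
tcp_rot: [-3.135, 0.009, 2.992]
ft_force: [-0.3, 0.3, -1.4]
opening: 0.093
```

```bash
python3 w.py w7; python3 -c "
from h import *
a=ld('w7');crop(a,190,100,130,140,4,'w7c.png')
print(proj(a,[597,-4,55],a),proj(a,[624.8,-8.1,55],a),proj(a,[498,10.4,55],a))"
```

```text
8.4667 [587.9  -6.4 143.2] [-3.1352  0.0093  2.9916] [ 0.005  0.017  0.016 -0.006 -0.011 -0.017]
[259.04510707 203.26526149] [259.04269    233.48088814] [258.80052452  81.01680429]
```

View pics/w7c.png

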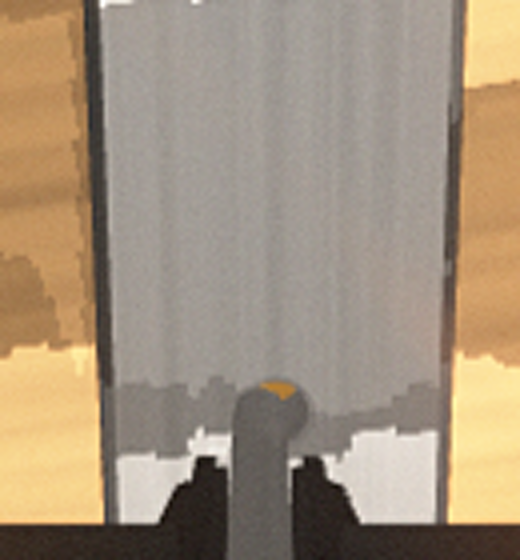

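```bash
python3 - <<'E'
from h import *
for n,u,v,z in [("w7",255.9,196.6,86.5),("w6",254.7,196.7,101)]:
    a=ld(n); print(onz(a,u,v,z,a)-a["eef_pos"])
E
```

```text
[ -6.42356178   1.98893415 -56.69314519]
[ -5.38366981   0.70209204 -56.89278399]
```

{"api": "arm_command", "payload": {"deltas": [[[1, 0.11, 0.01, 0, 0], [1, 0, 0, -0.08, 0], [1, 0, 0, -0.08, 0], [1, 0, 0, 0, 0], [1, 0, 0, 0, 0]]]}}

```text
t: 8.93
eef_pos: [595.9, -9.8, 122.1]
tcp_rot: [-3.134, 0.003, 2.99]
ft_force: [1.4, -0.6, -0.4]
opening: 0.099
```

```bash
python3 w.py w8; python3 -c "
from h import *
a=ld('w8');crop(a,220,150,80,100,6,'w8c.png')
u=proj(a,[597,-4,55],a);print(u,(u-[220,150]+.42)*6)"
```

```text
8.9333 [595.9  -9.8 122.1] [-3.1341e+00  3.0000e-03  2.9897e+00] [-0.015  0.019  0.023 -0.001 -0.019 -0.005]
[262.22551672 201.73925172] [255.87310032 312.95551035]
```

View pics/w8c.png

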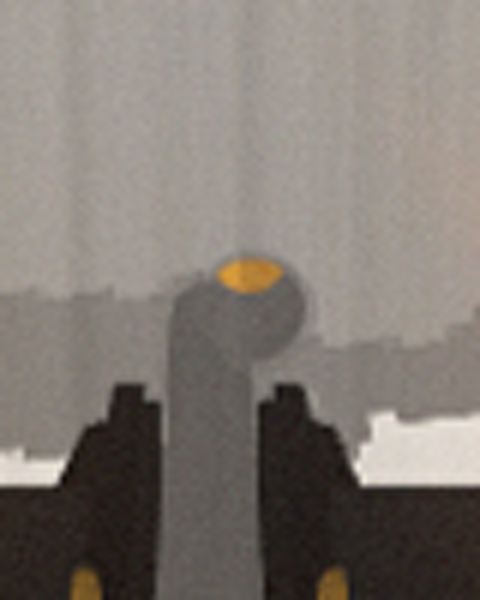

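```bash
python3 - <<'E'
from h import *
a=ld("w8"); f=lambda x,y:(x/6+220-.42,y/6+150-.42)
print("hole",onz(a,*f(252,308),55,a)); print("foot rim",onz(a,*f(210,280),65.5,a)-a["eef_pos"]); print(onz(a,*f(210,280),65.5,a)+[4.5,0,0])
E
```

```text
hole [596.24830728  -4.40585518  55.        ]
foot rim [ -7.2358654    1.0572779  -56.55186722]
[593.1650772   -8.77820402  65.5       ]
```

{"api": "arm_command", "payload": {"deltas": [[[1, 0.035, 0.045, 0, 0], [1, 0, 0, 0, 0], [1, 0, 0, 0, 0]]]}}

```text
t: 9.23
eef_pos: [599.2, -5.9, 122.2]
tcp_rot: [-3.134, 0.003, 2.988]
ft_force: [0.3, -0.2, -1.0]
opening: 0.1
```

```bash
python3 w.py w9; python3 -c "
from h import *
a=ld('w9');crop(a,220,150,80,100,6,'w9c.png')
u=proj(a,[596.6,-4.2,55],a);print(u,(u-[220,150]+.42)*6)"
```

```text
9.2333 [599.2  -5.9 122.2] [-3.1341e+00  2.6000e-03  2.9880e+00] [ 0.007 -0.002 -0.006  0.002  0.001  0.005]
[256.35338053 198.03550261] [220.64028316 290.73301566]
```

View pics/w9c.png

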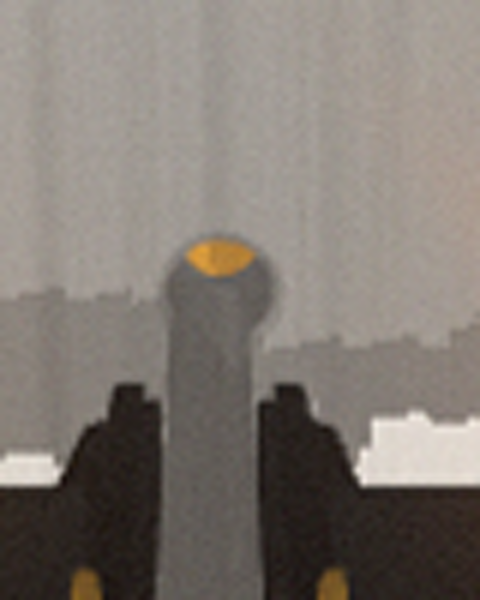

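{"api": "arm_command", "payload": {"deltas": [[[1, 0, 0.008, -0.04, 0], [1, 0, 0, 0, 0], [1, 0, 0, -0.04, 0], [1, 0, 0, 0, 0], [1, 0, 0, 0, 0]]]}}

```text
t: 9.7
eef_pos: [599.3, -4.8, 113.9]
tcp_rot: [-3.134, 0.004, 2.989]
ft_force: [0.6, -0.4, -0.4]
opening: 0.102
```

{"api": "arm_command", "payload": {"deltas": [[[1, 0, 0, -0.04, 0], [1, 0, 0, 0, 0], [1, 0, 0, -0.04, 0], [1, 0, 0, 0, 0], [1, 0, 0, 0, 0]]]}}

```text
t: 10.12
eef_pos: [599.3, -4.8, 104.9]
tcp_rot: [-3.134, 0.004, 2.989]
ft_force: [0.4, 0.3, -0.6]
opening: 0.098
```

```bash
python3 w.py w10; python3 -c "
from h import *
a=ld('w10');crop(a,220,150,80,100,6,'w10c.png')"
```

```text
10.1167 [599.3  -4.8 104.9] [-3.1341  0.0036  2.9886] [-0.     0.008  0.008 -0.001 -0.005  0.   ]
```

View pics/w10c.png

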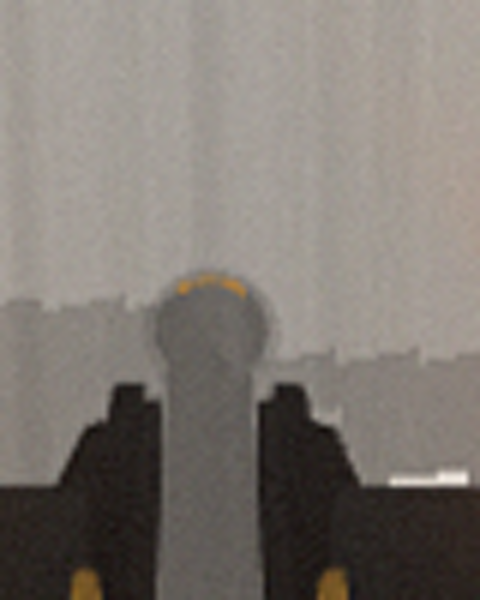

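{"api": "arm_command", "payload": {"deltas": [[[1, 0, 0, -0.04, 0], [1, 0, 0, 0, 0], [1, 0, 0, -0.04, 0], [1, 0, 0, 0, 0], [1, 0, 0, -0.04, 0], [1, 0, 0, 0, 0]]]}}

```text
t: 10.67
eef_pos: [599.2, -4.8, 91.8]
tcp_rot: [-3.134, 0.004, 2.989]
ft_force: [0.4, 0.2, -1.1]
opening: 0.101
```

{"api": "arm_command", "payload": {"deltas": [[[1, 0, 0, -0.03, 0], [1, 0, 0, 0, 0], [1, 0, 0, -0.03, 0], [1, 0, 0, 0, 0]]]}}

```text
t: 11.0
eef_pos: [599.2, -4.8, 84.9]
tcp_rot: [-3.134, 0.003, 2.989]
ft_force: [-0.2, -0.1, -0.2]
opening: 0.096
```

{"api": "arm_command", "payload": {"deltas": [[[1, 0, 0, -0.03, 0], [1, 0, 0, 0, 0], [1, 0, 0, -0.03, 0], [1, 0, 0, 0, 0]]]}}

```text
t: 11.33
eef_pos: [599.7, -4.8, 79.1]
tcp_rot: [-3.134, 0.005, 2.989]
ft_force: [0.5, -0.2, -0.2]
opening: 0.1
```

```bash
python3 w.py w11; python3 -c "
from h import *
print(env.state()['ft_force'])
s=env.read_camera('side');crop(s,240,150,110,90,6,'s11.png')
t=env.read_camera('top');crop(t,230,130,70,80,6,'t11.png')"
```

```text
11.3333 [599.7  -4.8  79.1] [-3.1342  0.0051  2.9886] [ 0.001 -0.009 -0.006 -0.     0.012 -0.002]
[ 0.51626799 -0.16984389  0.0762715 ]
```

View pics/w11.png

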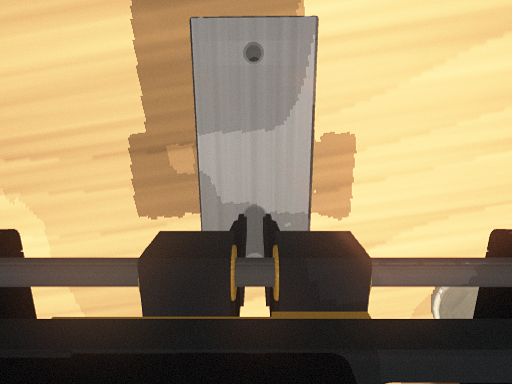

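View pics/s11.png

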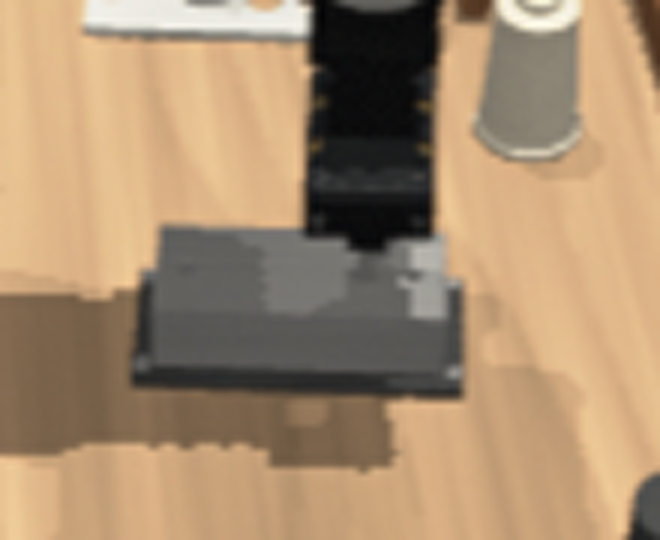

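{"api": "arm_command", "payload": {"deltas": [[[1, 0, 0, -0.03, 0], [1, 0, 0, 0, 0], [1, 0, 0, -0.03, 0]]]}}

```text
t: 11.73
eef_pos: [600.2, -4.9, 73.8]
tcp_rot: [-3.134, 0.007, 2.989]
ft_force: [-1.4, -0.2, 3.5]
opening: 0.1
```

{"api": "arm_command", "payload": {"deltas": [[[1, 0, 0, -0.03, 0], [1, 0, 0, -0.02, 0]]]}}

```text
t: 11.9
eef_pos: [601.0, -5.0, 69.7]
tcp_rot: [-3.134, 0.009, 2.989]
ft_force: [-4.7, -0.3, 31.1]
opening: 0.1
```

{"api": "arm_command", "payload": {"deltas": [[[1, -0.01, 0, -0.01, 0], [1, 0, 0, 0, 0]]]}}

```text
t: 12.07
eef_pos: [600.7, -5.0, 70.3]
tcp_rot: [-3.134, 0.011, 2.989]
ft_force: [-1.6, -0.2, 0.2]
opening: 0.099
```

Bottomed at the expected depth. Release.

{"api": "arm_command", "payload": {"deltas": [[[0.6, 0, 0, 0, 0], [0.6, 0, 0, 0, 0], [0.6, 0, 0, 0, 0], [0.6, 0, 0, 0, 0], [0.6, 0, 0, 0, 0], [0.6, 0, 0, 0, 0]]]}}

```text
t: 12.57
eef_pos: [600.2, -5.0, 68.7]
tcp_rot: [-3.134, 0.01, 2.989]
ft_force: [-0.1, 0.5, 0.8]
opening: 0.389
```

{"api": "arm_command", "payload": {"deltas": [[[0.6, 0, 0, 0.1, 0], [0.6, 0, 0, 0.2, 0], [0.6, 0, 0, 0.2, 0], [0.6, 0, 0, 0.2, 0], [0.4, 0, 0, 0.2, 0], [0.4, 0, 0, 0.1, 0], [0.4, 0, 0, 0, 0], [0.4, 0, 0, 0, 0]]]}}

```text
t: 13.23
eef_pos: [599.1, -4.8, 175.5]
tcp_rot: [-3.134, 0.009, 2.989]
ft_force: [-0.4, -0.2, -1.1]
opening: 0.588
```

```bash
python3 w.py w12; python3 -c "
from h import *
s=env.read_camera('side');crop(s,240,150,110,90,6,'s12.png')"
```

```text
13.2333 [599.1  -4.8 175.5] [-3.1344  0.0086  2.9886] [ 0.    -0.015 -0.008 -0.     0.009 -0.001]
```

View pics/w12.png

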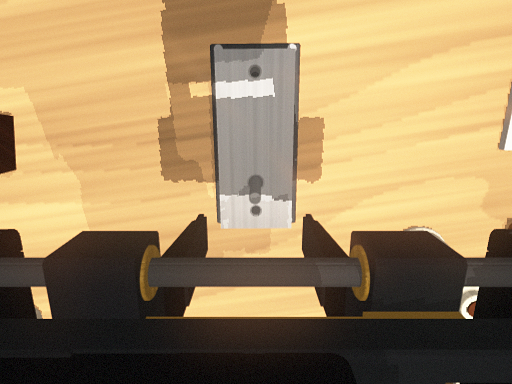

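View pics/s12.png

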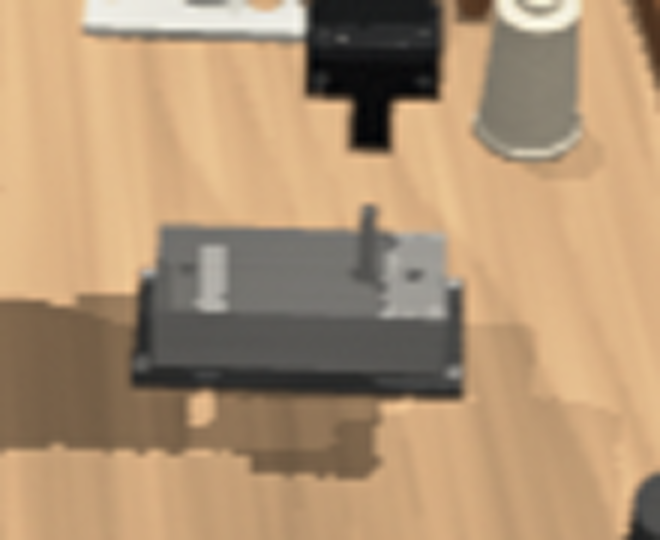

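```bash
python3 - <<'E'
from h import *
a=ld('w12'); crop(a,205,40,100,190,3,"w12c.png"); crop(a,230,165,50,60,10,"w12d.png")
E
```

```text
(no output)
```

View pics/w12d.png

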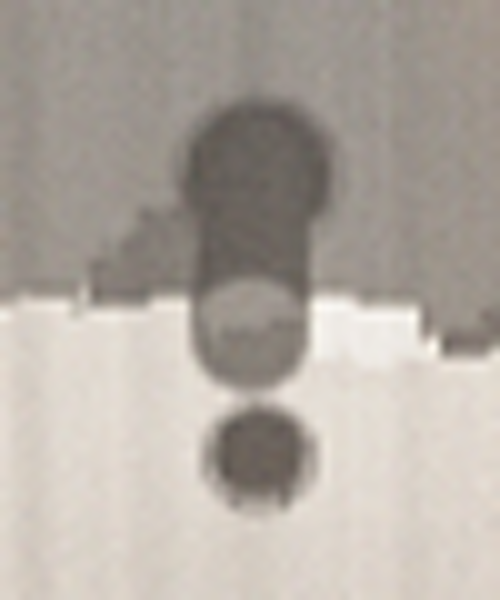

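View pics/w12c.png

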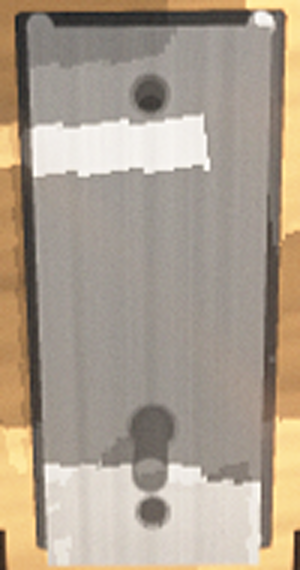

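```bash
python3 - <<'E'
from h import *
a=ld('w12'); s=env.read_camera('side')
print("tip",tri([ray(a,254.35,197.85,a),ray(s,369/6+240-.42,211/6+150-.42)]), onz(a,254.35,197.85,103,a))
P=[onz(a,*p,55,a) for p in [(254.67,71.3),(255.05,181.05),(255.35,210.35)]]
print(np.round(P,1)); d=P[2]-P[0];print(np.linalg.norm(d),np.arctan2(d[1],d[0]))
E
```

```text
tip (array([598.50825402,  -4.70949988, 106.48439755]), [np.float64(1.4163966441767932), np.float64(1.4163966441768825)]) [598.06223928  -5.01948696 103.        ]
[[498.4  10.3  55. ]
 [595.7  -4.3  55. ]
 [624.9  -8.5  55. ]]
127.926722898964 -0.14771249547001586
```

{"api": "arm_command", "payload": {"deltas": [[[0.4, -0.04, 0.2, 0.05, 0], [0.4, -0.06, 0.28, 0.03, 0], [0.4, -0.06, 0.28, 0, 0], [0.4, -0.06, 0.28, 0, 0], [0.4, -0.06, 0.28, 0, 0], [0.4, -0.06, 0.28, 0, 0], [0.4, -0.06, 0.28, 0, 0], [0.4, -0.06, 0.28, 0, 0], [0.4, -0.06, 0.28, 0, 0], [0.4, -0.06, 0.28, 0, 0], [0.4, -0.04, 0.2, 0, 0], [0.4, 0, 0, 0, 0]]]}}

```text
t: 14.38
eef_pos: [528.3, 297.4, 167.7]
tcp_rot: [-3.127, -0.014, 2.983]
ft_force: [-0.5, -0.2, -0.3]
opening: 0.602
```

```bash
python3 w.py w13; python3 - <<'E'
from h import *
a=ld('w1');b=ld('w13');
A=cv2.resize(a["frame"][110:245,225:310,::-1],None,fx=4,fy=4,interpolation=2);cv2.imwrite("pics/w1c.png",A)
E
```

```text
14.3833 [528.3 297.4 167.7] [-3.1267 -0.0144  2.9832] [-0.011  0.015  0.022 -0.01  -0.01  -0.026]
```

View pics/w13.png

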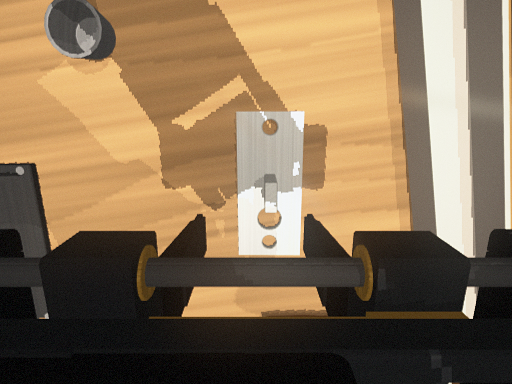

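View pics/w1c.png

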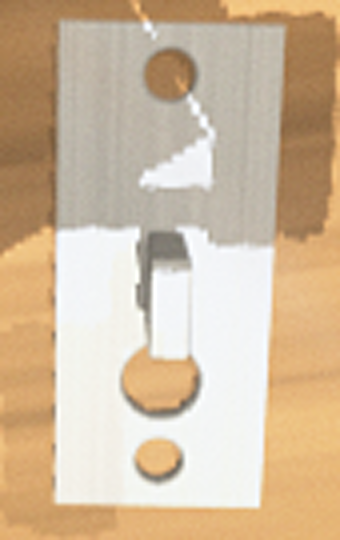

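```bash
python3 - <<'E'
from h import *
b=ld('w13'); crop(b,225,105,90,155,3.8,"w13c.png")
E
```

```text
(no output)
```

View pics/w13c.png

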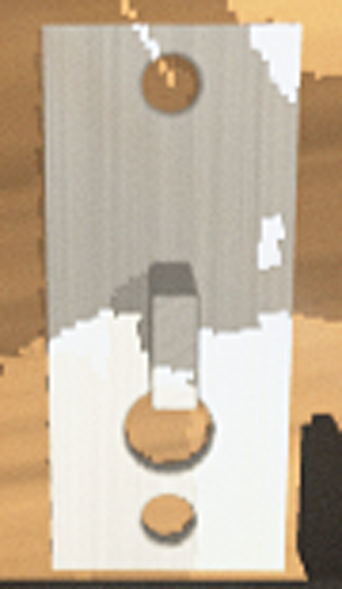

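```bash
python3 - <<'E'
from h import *
a=ld('w1');b=ld('w13')
fa=lambda x,y:((x+.5)/4-.5+225,(y+.5)/4-.5+110); fb=lambda x,y:((x+.5)/3.8-.5+225,(y+.5)/3.8-.5+105)
for n,p,q,z in [("a",(171,76),(171,84),8),("b",(158,458),(168,517),8),("rib",(173,311),(174.5,352),53),("ribfar",(173.5,265),(174.5,295),53),("ribnear",(172.5,358),(174,408),53)]:
    x,r=tri([ray(a,*fa(*p),a),ray(b,*fb(*q),b)])
    print(n,x.round(1),np.round(r,1),onz(a,*fa(*p),z,a).round(1),onz(b,*fb(*q),z,b).round(1))
A,B=[onz(b,*fb(*q),8,b) for q in [(171,84),(168,517)]];d=B-A;print(np.linalg.norm(d),np.arctan2(d[1],d[0]),(A+B)/2)
E
```

```text
a [474.4 318.8  38.4] [0.1 0.1] [476.5 319.8   8. ] [475.8 319.7   8. ]
b [605.8 299.8  -2.9] [0.1 0.1] [601.5 300.    8. ] [601.2 300.3   8. ]
rib [540.5 310.2  48.3] [0.7 0.7] [539.9 310.7  53. ] [538.7 309.8  53. ]
ribfar [523.4 312.1  61.7] [1.1 1.1] [526.4 312.5  53. ] [524.3 311.9  53. ]
ribnear [551.8 308.2  58.5] [0.7 0.7] [553.9 308.8  53. ] [553.1 307.5  53. ]
126.87687514603671 -0.1538028249046666 [538.46510437 309.97687366   8.        ]
```

{"api": "arm_command", "payload": {"deltas": [[[0.4, 0.05, 0.06, -0.05, 0], [0.4, 0.05, 0.06, -0.15, 0], [0.4, 0, 0, -0.2, 0], [0.4, 0, 0, -0.15, 0], [0.4, 0, 0, -0.1, 0], [0.4, 0, 0, 0, 0], [0.4, 0, 0, 0, 0]]]}}

```text
t: 15.02
eef_pos: [541.6, 303.9, 95.4]
tcp_rot: [-3.123, -0.018, 2.978]
ft_force: [0.5, -0.8, -0.1]
opening: 0.597
```

```bash
python3 w.py w14
```

```text
15.0167 [541.6 303.9  95.4] [-3.1232 -0.0178  2.9783] [-0.014  0.022  0.009 -0.002 -0.009 -0.001]
```

View pics/w14.png

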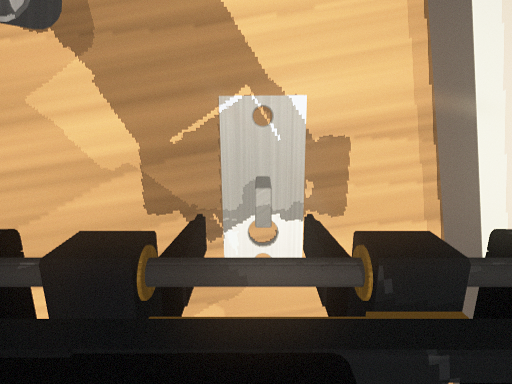

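```bash
python3 - <<'E'
from h import *
b=ld('w14');c=ld('w13')
crop(b,225,100,90,140,4,"w14c.png")
E
```

```text
(no output)
```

View pics/w14c.png

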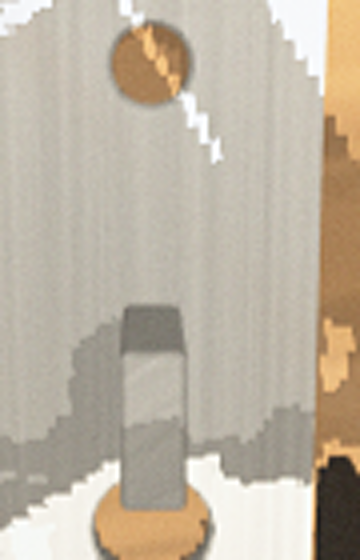

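```bash
python3 - <<'E'
from h import *
b=ld('w14');a=ld('w1')
f=lambda x,y:((x+.5)/4-.5+225,(y+.5)/4-.5+100); fa=lambda x,y:((x+.5)/4-.5+225,(y+.5)/4-.5+110)
for n,p,z in [("far",(154,352),53),("near",(153.5,508),53),("a",(150,63),8)]: print(n,onz(b,*f(*p),z,b).round(1))
print(tri([ray(a,*fa(173.5,265),a),ray(b,*f(154,352),b)]),tri([ray(a,*fa(172.5,358),a),ray(b,*f(153.5,508),b)]))
E
```

```text
far [524.3 312.4  53. ]
near [553.  307.8  53. ]
a [475.7 319.7   8. ]
(array([527.63152396, 312.37941985,  42.96969618]), [np.float64(0.9629164787793651), np.float64(0.9629164787792197)]) (array([553.56769331, 308.27495368,  52.59354369]), [np.float64(0.6672459874525989), np.float64(0.6672459874526128)])
```

{"api": "arm_command", "payload": {"deltas": [[[0.4, -0.03, 0.06, 0, 0.013], [0.4, 0, 0, -0.08, 0], [0.4, 0, 0, -0.1, 0], [0.4, 0, 0, -0.1, 0], [0.4, 0, 0, -0.08, 0], [0.4, 0, 0, -0.05, 0], [0.4, 0, 0, 0, 0], [0.4, 0, 0, 0, 0]]]}}

```text
t: 15.73
eef_pos: [539.1, 310.6, 52.3]
tcp_rot: [-3.125, -0.015, 2.989]
ft_force: [-0.6, -0.8, -0.0]
opening: 0.595
```

{"api": "arm_command", "payload": {"deltas": [[[0.4, 0, 0, -0.06, 0], [0.4, 0, 0, -0.08, 0], [0.4, 0, 0, -0.08, 0], [0.4, 0, 0, -0.06, 0], [0.4, 0, 0, 0, 0], [0.4, 0, 0, 0, 0]]]}}

```text
t: 16.23
eef_pos: [539.3, 310.6, 21.5]
tcp_rot: [-3.125, -0.014, 2.989]
ft_force: [0.2, -1.4, 0.0]
opening: 0.597
```

{"api": "arm_command", "payload": {"deltas": [[[0.4, 0, 0, -0.03, 0], [0.6, 0, 0, 0, 0], [1, 0, 0, 0, 0], [1, 0, 0, 0, 0], [1, 0, 0, 0, 0], [1, 0, 0, 0, 0], [1, 0, 0, 0, 0], [1, 0, 0, 0, 0], [1, 0, 0, 0, 0], [1, 0, 0, 0, 0], [1, 0, 0, 0, 0], [1, 0, 0, 0, 0]]]}}

```text
t: 17.23
eef_pos: [539.9, 310.9, 19.5]
tcp_rot: [-3.127, -0.013, 2.989]
ft_force: [0.5, -0.7, 0.7]
opening: 0.124
```

{"api": "arm_command", "payload": {"deltas": [[[1, 0, 0, 0.05, 0], [1, 0, 0, 0.15, 0], [1, 0, 0, 0.2, 0], [1, 0, 0, 0.2, 0], [1, 0, 0, 0.2, 0], [1, 0, 0, 0.2, 0], [1, 0, 0, 0.2, 0], [1, 0, 0, 0.1, 0], [1, 0, 0, 0, 0], [1, 0, 0, 0, 0]]]}}

```text
t: 18.07
eef_pos: [536.4, 309.3, 153.3]
tcp_rot: [-3.122, -0.02, 2.989]
ft_force: [-0.6, -1.0, -3.7]
opening: 0.124
```

```bash
python3 w.py w15
```

```text
18.0667 [536.4 309.3 153.3] [-3.1217 -0.02    2.9894] [ 0.002 -0.012 -0.002  0.     0.006  0.   ]
```

View pics/w15.png

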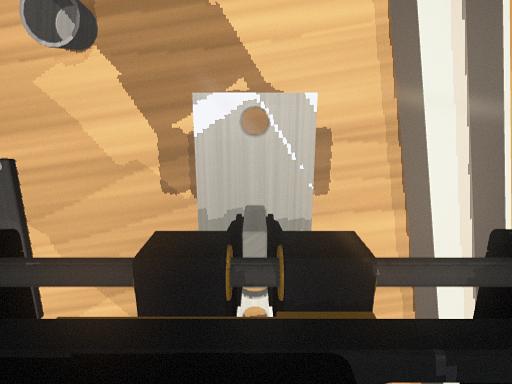

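```bash
python3 - <<'E'
from h import *
b=ld('w15'); crop(b,180,80,150,160,4,"w15c.png")
E
```

```text
(no output)
```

View pics/w15c.png

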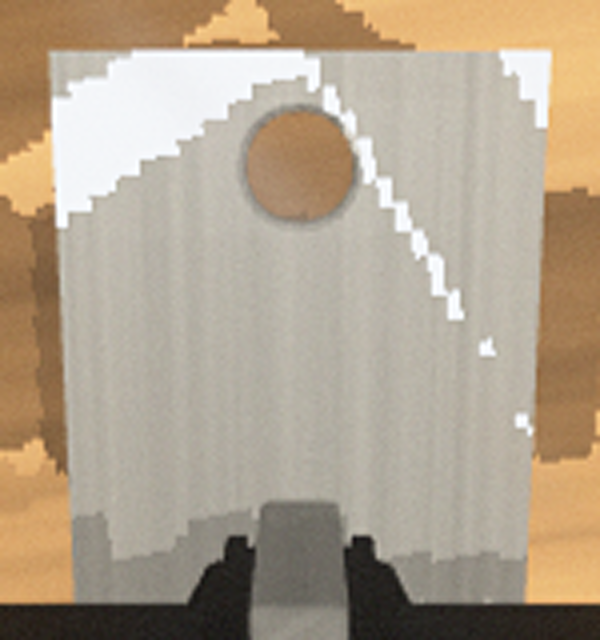

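```bash
cat >> h.py <<'E'
def tool(d,u,v,zt):
    T=d["tool_from_camera"]; c=T[:3,:3]@np.array([(u-d["cx"])/d["fx"],(v-d["cy"])/d["fy"],1.0]); o=T[:3,3]
    return o+c*(zt-o[2])/c[2]
def plate(eef,rot,xa):
    "world of plate hole a, b (underside) given tool x of hole a"
    Rt=Ro.from_euler("xyz",rot).as_matrix()
    return [Rt@np.array([x,0.2,19.5])+eef for x in (xa,xa-128)]
E
python3 - <<'E'
from h import *
b=ld('w15'); u=(301.5/4-.5+180,165.5/4-.5+80)
for zt in (11.5,12.5,19.5): print(zt,tool(b,*u,zt))
Rt=Ro.from_euler("xyz",b["tcp_rot"]).as_matrix(); print(Rt.round(4))
# expected from the grasp: plate centre (538.6,310.0,0) with TCP (539.9,310.9,19.5)
R2=Ro.from_euler("xyz",[-3.127,-.013,2.989]).as_matrix()
print(R2.T@(np.array([538.6,310,0])-[539.9,310.9,19.5]), R2.T@(np.array([475.8,319.7,0])-[539.9,310.9,19.5]))
for p in plate(b["eef_pos"],b["tcp_rot"],65): print(p)
E
```

```text
11.5 [64.67515404  0.50507915 11.5       ]
12.5 [64.6374068   0.50687734 12.5       ]
19.5 [64.37317615  0.51946469 19.5       ]
[[-0.9882  0.1512 -0.0228]
 [ 0.1516  0.9883 -0.0167]
 [ 0.02   -0.0199 -0.9996]]
[ 0.89450348 -0.80228767 19.52706322] [64.43382908 -0.74862247 20.35242578]
[471.79028086 319.01136497 135.08747669]
[598.28583758 299.61182736 132.53168491]
```

{"api": "arm_command", "payload": {"deltas": [[[1, 0.01, -0.12, 0.02, 0], [1, 0.02, -0.22, 0.01, 0], [1, 0.02, -0.22, 0.01, 0], [1, 0.02, -0.22, 0.01, 0], [1, 0.02, -0.22, 0.01, 0], [1, 0.02, -0.22, 0.01, 0], [1, 0.02, -0.22, 0.01, 0], [1, 0.02, -0.22, 0.01, 0], [1, 0.02, -0.22, 0.01, 0], [1, 0.02, -0.12, 0, 0], [1, 0, 0, 0, 0]]]}}

```text
t: 19.03
eef_pos: [549.5, 94.6, 150.5]
tcp_rot: [-3.113, -0.04, 2.992]
ft_force: [0.5, -0.5, -3.4]
opening: 0.125
```

{"api": "arm_command", "payload": {"deltas": [[[1, 0.01, -0.07, 0.01, 0], [1, 0.02, -0.12, 0.01, 0], [1, 0.02, -0.12, 0.01, 0], [1, 0.02, -0.12, 0.01, 0], [1, 0.02, -0.12, 0.01, 0], [1, 0.02, -0.12, 0.01, 0], [1, 0.01, -0.12, 0, 0], [1, 0.01, -0.07, 0, 0], [1, 0, 0, 0, 0], [1, 0, 0, 0, 0]]]}}

```text
t: 19.87
eef_pos: [563.2, 0.1, 155.6]
tcp_rot: [-3.113, -0.042, 2.992]
ft_force: [-1.2, 0.5, -2.7]
opening: 0.127
```

```bash
python3 w.py w16; python3 - <<'E'
from h import *
s=env.read_camera('side');crop(s,220,100,130,130,5,'s16.png')
b=ld("w16")
R2=Ro.from_euler("xyz",[-3.127,-.013,2.989]).as_matrix();R=Ro.from_euler("xyz",b["tcp_rot"]).as_matrix()
Q=R@R2.T; print((Q@[0,0,1]).round(4))
E
```

```text
19.8667 [5.632e+02 1.000e-01 1.556e+02] [-3.1131 -0.0419  2.9918] [-0.018  0.003 -0.002 -0.001 -0.002 -0.008]
[0.0307 0.0094 0.9995]
```

View pics/w16.png

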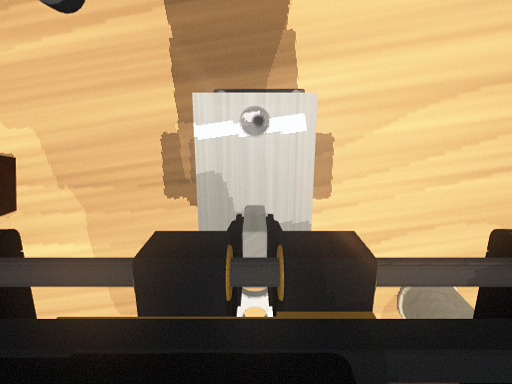

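View pics/s16.png

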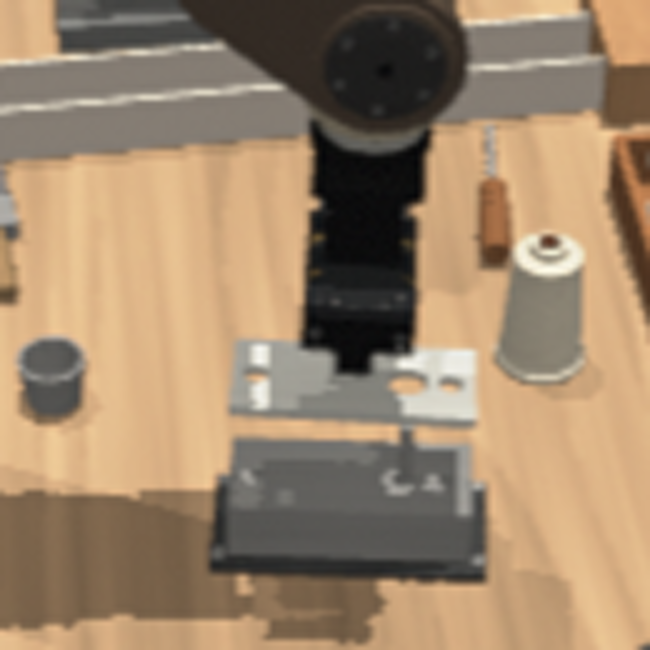

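```bash
cat > chk.py <<'E'
from h import *
st=env.state(); R=Ro.from_euler("xyz",st["tcp_rot"]).as_matrix()
R2=Ro.from_euler("xyz",[-3.127,-.013,2.989]).as_matrix()
a0=R2@np.array([64.6,0.3,0]); a0=np.array([a0[0],a0[1],-19.5])
# level plate at grasp, plate x axis along tool -x
u=-R2[:,0]; u=np.array([u[0],u[1],0])/np.hypot(u[0],u[1])
Q=R@R2.T; a=st["eef_pos"]+Q@a0; b=st["eef_pos"]+Q@(a0+128*u); r=st["eef_pos"]+Q@(a0+100*u)
ta=np.array([498.2,10.35,55]); tb=np.array([624.85,-8.3,55])
print("pos",st["eef_pos"].round(1),"a",a.round(1),"b",b.round(1),"a-ta",(a-ta).round(1),"b-tb",(b-tb).round(1),"rodhole",r.round(1))
E
python3 chk.py
```

```text
pos [563.2   0.7 155.6] a [498.8  10.4 137.9] b [625.3  -8.6 134.2] a-ta [ 0.6  0.1 82.9] b-tb [ 0.5 -0.3 79.2] rodhole [597.6  -4.4 135. ]
```

{"api": "arm_command", "payload": {"deltas": [[[1, -0.005, 0, -0.04, 0], [1, 0, 0, -0.06, 0], [1, 0, 0, -0.06, 0], [1, 0, 0, -0.06, 0], [1, 0, 0, -0.04, 0], [1, 0, 0, 0, 0]]]}}

```text
t: 20.47
eef_pos: [562.0, 3.0, 126.3]
tcp_rot: [-3.113, -0.043, 2.995]
ft_force: [0.1, -0.8, -2.9]
opening: 0.126
```

```bash
python3 w.py w17; python3 chk.py; python3 -c "
from h import *
b=ld('w17');crop(b,215,90,80,100,6,'w17c.png')"
```

```text
20.4667 [562.    3.  126.3] [-3.1133 -0.0429  2.9953] [ 0.004  0.006  0.001 -0.     0.002  0.002]
pos [562.1   2.9 126.6] a [497.6  12.4 109. ] b [624.2  -6.2 105.2] a-ta [-0.6  2.1 54. ] b-tb [-0.6  2.1 50.2] rodhole [596.5  -2.1 106. ]
```

View pics/w17c.png

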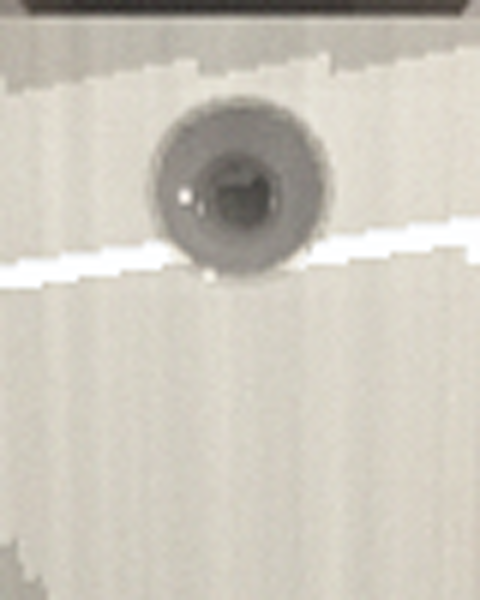

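{"api": "arm_command", "payload": {"deltas": [[[1, 0.006, -0.02, 0, 0], [1, 0, 0, -0.03, 0], [1, 0, 0, -0.04, 0], [1, 0, 0, -0.04, 0], [1, 0, 0, -0.03, 0], [1, 0, 0, 0, 0], [1, 0, 0, 0, 0]]]}}

```text
t: 21.1
eef_pos: [563.1, 0.6, 111.4]
tcp_rot: [-3.113, -0.042, 2.995]
ft_force: [-1.0, 0.5, -2.5]
opening: 0.123
```

```bash
python3 chk.py; python3 - <<'E'
from h import *
s=env.read_camera('side');crop(s,220,150,130,90,6,'s18.png')
E
```

```text
pos [563.1   0.6 111.4] a [498.7  10.1  93.8] b [625.3  -8.5  90.1] a-ta [ 0.5 -0.2 38.8] b-tb [ 0.4 -0.2 35.1] rodhole [597.6  -4.4  90.9]
```

View pics/s18.png

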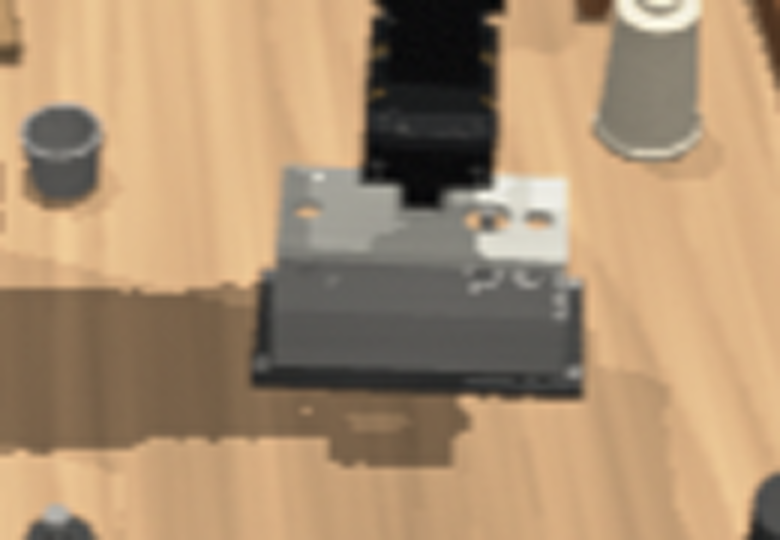

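Rod top shows in the middle of the rod hole (side crop 488,217). Descend about 25 mm more.

{"api": "arm_command", "payload": {"deltas": [[[1, 0, 0, -0.03, 0], [1, 0, 0, -0.04, 0], [1, 0, 0, -0.04, 0], [1, 0, 0, -0.04, 0], [1, 0, 0, -0.02, 0], [1, 0, 0, 0, 0], [1, 0, 0, 0, 0]]]}}

```text
t: 21.73
eef_pos: [563.1, 0.6, 92.6]
tcp_rot: [-3.113, -0.042, 2.995]
ft_force: [0.7, -0.5, -3.2]
opening: 0.126
```

```bash
python3 chk.py
```

```text
pos [563.1   0.6  92.6] a [498.7  10.2  75. ] b [625.3  -8.5  71.3] a-ta [ 0.5 -0.2 20. ] b-tb [ 0.4 -0.2 16.3] rodhole [597.6  -4.4  72.1]
```

{"api": "arm_command", "payload": {"deltas": [[[1, -0.004, 0, -0.03, 0], [1, 0, 0, -0.03, 0], [1, 0, 0, 0, 0], [1, 0, 0, 0, 0]]]}}

```text
t: 22.07
eef_pos: [562.8, 0.6, 86.2]
tcp_rot: [-3.113, -0.041, 2.995]
ft_force: [0.2, 1.0, -2.8]
opening: 0.124
```

```bash
python3 chk.py;python3 w.py w19;  python3 - <<'E'
from h import *
s=env.read_camera('side');crop(s,220,150,130,90,6,'s19.png')
b=ld('w19');crop(b,175,85,160,160,3.7,'w19c.png')
t=env.read_camera('top');crop(t,230,130,70,80,6,'t19.png')
E
```

```text
pos [562.8   0.6  86.2] a [498.4  10.2  68.5] b [625.   -8.5  64.9] a-ta [ 0.2 -0.2 13.5] b-tb [ 0.1 -0.2  9.9] rodhole [597.3  -4.4  65.6]
22.0667 [562.8   0.6  86.2] [-3.1134 -0.0415  2.9953] [-0.     0.004  0.004  0.001 -0.006 -0.   ]
```

View pics/s19.png

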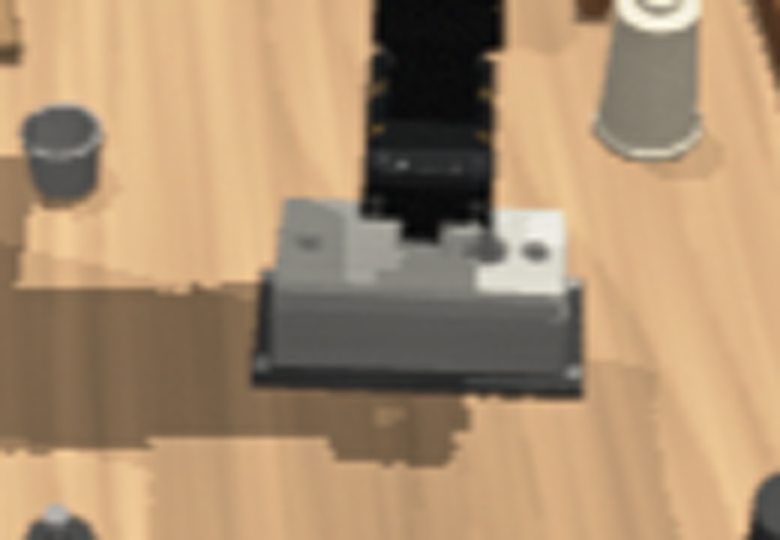

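View pics/w19c.png

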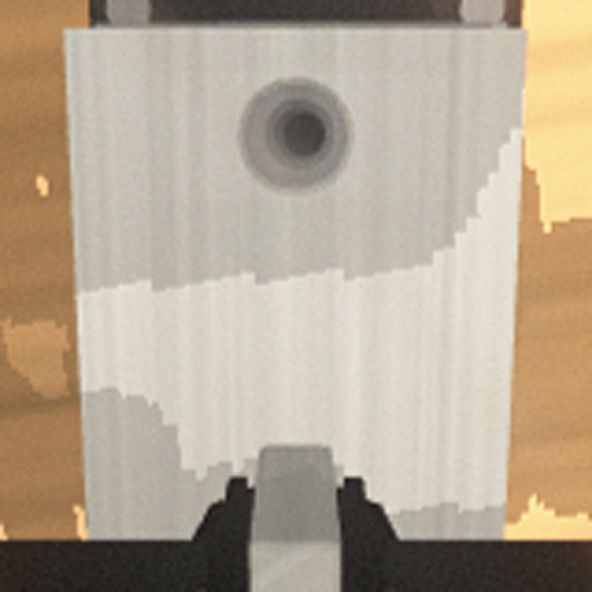

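View pics/t19.png

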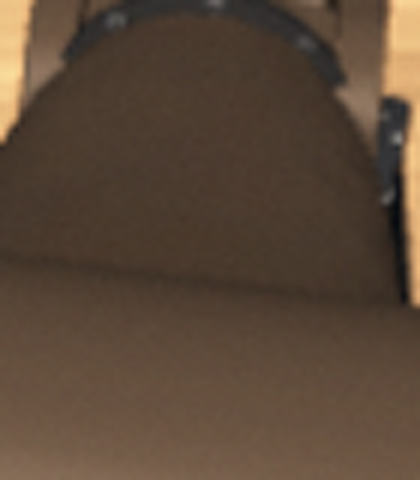

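```bash
python3 - <<'E'
from h import *
b=ld('w19'); f=lambda x,y:((x+.5)/3.7-.5+175,(y+.5)/3.7-.5+85)
print(onz(b,*f(295.5,134),76.5,b),onz(b,*f(303,134),55,b))
s=env.read_camera("side"); g=lambda x,y:((x+.5)/6-.5+220,(y+.5)/6-.5+150)
print("side b plate top",onz(s,*g(537,250),73,),"a",onz(s,*g(309,241),76.5),"rodhole",onz(s,*g(488,247),74))
crop(s,255,178,70,25,11,"s19z.png")
E
```

```text
[498.39651562  10.09028554  76.5       ] [498.41674178  10.79495634  55.        ]
side b plate top [628.31891467  -3.29327724  73.        ] a [500.79890552  13.13957915  76.5       ] rodhole [601.04040902   0.83658469  74.        ]
```

View pics/s19z.png

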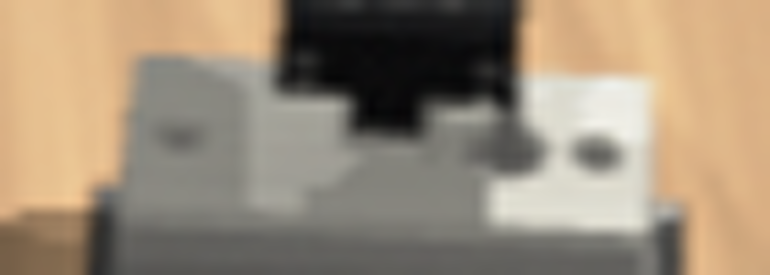

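```bash
python3 - <<'E'
from h import *
s=env.read_camera("side"); g=lambda x,y:((x+.5)/3-.5+200,(y+.5)/3-.5+110); k=lambda x,y:((x+.5)/11-.5+255,(y+.5)/11-.5+178)
for q in [(213,254),(302,257),(327,257)]: print(onz(s,*g(*q),55).round(1))
print("plate a,b",onz(s,*k(182,138),76.5).round(1),onz(s,*k(598,153),73).round(1))
E
```

```text
[499.1  13.2  55. ]
[599.3  -1.7  55. ]
[627.5  -4.5  55. ]
plate a,b [500.7  11.5  76.5] [627.6  -4.2  73. ]
```

```bash
python3 - <<'E'
from cell import env
s=env.state(); print(s["t"],s["eef_pos"],s["ft_force"],s["opening"],s["qvel"].round(3))
print(env.job_done())
s=env.state(); print(s["t"],s["eef_pos"],s["ft_force"],s["opening"])
E
```

```text
22.3167 [562.87133996   0.6438901   86.3411766 ] [ 0.20198993 -1.48177982 -2.49817655] 0.12388233248432261 [-0.     0.     0.     0.     0.     0.002]
the job is handed in; nothing more can be done
None
the job is handed in; nothing more can be done
```

I put the rod in the clamp base's bore, pushed it home and let it go. The clamp plate is now held over the base by its rib. I handed the job in at about 22 s.

**Rod:** the push stopped firmly at 31 N, at the depth expected for a bottomed ejector. After release the rod stood upright with its top at about 103–106 mm. The side camera read about 3.5 mm high there, so that fits the expected 103 mm. I did not check the ejector position separately.

**Plate alignment:** pose arithmetic puts both bolt holes within about 0.3 mm of their threads. The wrist camera shows about 0.7 mm at hole a. The side camera, which is only good to 2–3 mm, reads up to about 2.3 mm. Hole b and the rod hole were not in the wrist camera's view at the end; they follow from the plate's geometry and the side view. The side view shows the rod standing in the middle of the rod hole.

**Height and tilt:** the underside is about 13.5 mm above the base at end a and 10 mm at end b. The tool tilted slightly during the fast moves, so the plate leans about 0.03 rad, inside the 0.1 limit.

**At hand-in:** the arm was still. The wrist force was about −2.5 N in z, which is just the plate's weight, so I take it to be touching nothing. I did not touch the bystanders or the turquoise look-alike, but I did not re-measure their positions at the end.

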